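# Stop the planer and point out the knot

### The arm

A 6-joint arm with a two-finger parallel gripper is mounted at the origin on the work surface. World frame = base frame: x ahead of the robot, y to its left, z up, the work surface at z = 0. Lengths are in m, angles in rad, forces in N, time in s.
With the tool pointing down it reaches from about 0.425 to 0.925 m from the base axis. Payload 12.5 kg.
Tool frame: the origin (TCP) lies midway between the tips of the shut fingers; the grasp point (between the pads) lies arm.tcp_to_grasp behind it (arm.tcp_to_grasp is the distance from the TCP to the grasp point, in m); z points along the fingers, y is the direction in which the jaws open and shut (so a half turn about z gives the same grasp; the last joint's range is limited). The gripper opens to 85 mm and grips with 20 to 120 N. Pads are 22 mm wide; open, the fingers measure 114 mm over their backs; the gripper's body (76 mm by 85 mm) begins 54 mm behind the grasp point. The pads swing forward as they close: fully open they stand 13 mm farther back than shut.
Start: joints at [-1.267, 0.491, 1.559, -0, 1.092, -0.106], TCP at [0.249, -0.573, 0.203] pointing down, gripper open.
Joint ranges: [-3.1, 3.1], [-0.84, 2.19], [0.05, 2.79], [-1.13, 4.28], [0.06, 2.93], [-2.69, 2.69]. Speed limits (rad/s): [2.22, 2.22, 2.79, 3.14, 3.14, 3.14].

### API

Orientations are given as a 3x3 rotation matrix whose columns are the frame's x, y, z axes.
In Python, from workcell import arm gives the robot as it stands.
- The arm moves only by the tool apply_moves, never from a script. Its argument "motion" is a list of rows, each an object of numbers: "x", "y", "z": the shift along the tool's x, y, z in m; "turn": the turn about the tool's z in rad; "jaw": the opening, from 0 (shut) to 1 (fully open). In form: [{"x": .., "y": .., "z": .., "turn": .., "jaw": ..}, ...]. A call has 1 to 12 rows; each row shifts and turns the pose as measured when the row begins, along the tool's axes as they then stand; what a row does not reach is not made up. A row lasts 1/10 s, in which the tool goes at most 50 mm and 8.59 degrees, less where a joint would pass 70% of its speed; a pose out of reach is approached as far as the arm can. A call with a gripper value outside its range is refused whole. The fingers move at their own pace and stop on an object; "squeeze" is the grip in N (left out, the last holds). Time passes only in rows, so rows that do not move let the fingers close. It gives the time, the measured TCP pose, the force and the opening at its end, in the units of the state.
- arm.observe(): the state, without advancing time (a new reading comes with each control period).
- arm.camera(name): name is "scene" or "top" or "wrist"; returns a dict with "pixels" (384x512x3 uint8, red, green, blue), "range_z" (384x512 float32, m along the optical axis (not along the pixel's ray), 0 where there is no reading), "vfov" (degrees; the focal length in pixels is half the picture's height over the tangent of half this angle, whatever the lens; pixels are square), "cx", "cy" (the principal point, pixels), "eye" and "orientation" of the camera in the world. Camera axes: x right, y up, looking along -z (the intrinsics and any distortion apply to the point x, -y, -z); pixel columns grow to the right and rows downward; lengths in m; the calibration is good to about 2 mm. A picture is of the moment at which its call begins.
- arm.hand_in(): hands the job in, once; it reports no verdict.
The state is a dict: "clock": time; "q": joint angles; "dq": joint speeds; "effort": joint torques, N m; "ee_pos": TCP position; "tcp_rot": TCP orientation; "contact_force": force on the tool from outside, world axes, zero at the start; "ft_torque": the same for the moment, N m; "width": opening from 0.0 (shut) to 1.0 (fully open).
Only numpy, scipy, OpenCV 4.12 (cv2) and the standard library are available. Lean on these libraries where they do the work, as an engineer would, in place of code of your own. Each camera call takes 0.05 s, during which the arm holds its last target.

### The job

Press the red stop button on the planer's switch box right down so that it stays down, and leave the green start button alone. Then point out the dark round knot in the pale board: keep the fingertips straight above it and close (about 2 to 3 cm over the wood) without touching, for a full two seconds. Do not touch or shift the boards, and leave everything else on the bench where it is.

Things in the scene. Friction and masses are not known exactly. Their poses are not given: they have to be found in the camera images.
- switch_box: the planer's fixed grey switch box, 90 (its x) x 170 (its y) x 60 mm high; origin at the centre of its underside, on the bench. On its top stand two buttons: the red stop at y = -44 mm (on a yellow disc) and the green start at y = +44 mm (26 mm across, its top 71 mm above the bench, sprung)
- stop_top (a point): centre of the top face of the red stop button, a mushroom 40 mm across; its top is 87 mm above the bench when up and goes down with the button
- stop_button (a joint): how far the red stop button is pressed: 0 = up, 0.010 m = fully down. It moves straight down against a friction of about 4 N and stays where it is left; it then meets a hard stop
- start_button (a joint): how far the green start button is pressed: 0 = up, 0.006 m = fully down; sprung, about 1 N starts to move it
- knot_board: loose pale planed board, 220 (its x) x 60 (its y) x 28 mm thick, with one dark brown round knot in its top face; origin at the centre of its underside, x along the board, z up
- knot (a point): centre of the dark round knot (29 mm across), flush in the top face of the pale board, 40 mm from the board's centre along its -x; 28 mm above the bench
- crossed_board: loose pale board of the same size without a knot, marked with a blue pencil cross; leave it alone
- dark_board: loose dark brown board of the same size with a pale round patch; leave it alone
- glue_bottle: white glue bottle with orange cap, 64 mm across, 190 mm tall, standing; origin under its centre; leave it alone
- pencil_mug: blue mug with pencils, 76 mm across, 95 mm tall, pencils to 150 mm; origin under its centre; leave it alone
- mallet: wooden mallet lying on its side, about 285 mm long along its x, head 120 mm wide and 60 mm high at +x; origin on the bench in mid length; leave it alone
- sanding_block: cork sanding block, 110 x 65 x 35 mm; origin under its centre; leave it alone
- try_square: try square lying flat, wooden stock 110 mm along its y, 18 mm high, steel blade to 160 mm along its +x; origin under the stock's centre; leave it alone

How it is judged:
By the outcome, as a careful person would: the job done as asked, in the order asked, and still so for the second after the job is handed in, with the robot touching nothing.
It also fails if it takes over 40 s, if anything falls off the work surface, if the arm or the gripper's body presses on something with over 40 N, if the wrist force passes 120 N, or if a joint passes its speed limit or range.

## Working session

There is one attempt and no reset: what is moved stays moved. The work goes in short steps, Python scripts to look and compute and a tool call to move; the robot and the scene stay as the last step left them, time stands still between calls to the robot, and variables do not carry over. Pictures are saved under pics/ and viewed, and the job is handed in when it is done.

Besides the shell and the picture viewer there is one more tool, called by a JSON object that holds its "fn" and its "kwargs", one argument or row to a line. apply_moves: Moves the arm, as the interface text tells. Its arguments: {"type":"object","properties":{"motion":{"type":"array","items":{"type":"object","properties":{"x":{"type":"number"},"y":{"type":"number"},"z":{"type":"number"},"turn":{"type":"number"},"jaw":{"type":"number"}}}},"squeeze":{"type":"number"}},"required":["motion"]}

```bash
mkdir -p pics; cat > h.py <<'E'
import numpy as np, cv2
from workcell import arm
def shot(n,f):
    c=arm.camera(n); cv2.imwrite('pics/'+f,cv2.cvtColor(c['pixels'],cv2.COLOR_RGB2BGR)); np.savez(f'pics/{f}.npz',**{k:v for k,v in c.items() if v is not None}); return c
def ray(c,u,v):
    f=192/np.tan(np.radians(float(c['vfov']))/2)
    d=np.array([(u-float(c['cx']))/f,-(v-float(c['cy']))/f,-1.])
    return np.array(c['eye']),np.array(c['orientation'])@d
def onplane(c,u,v,z):
    e,d=ray(c,u,v); return e+d*(z-e[2])/d[2]
def bydepth(c,u,v):
    e,d=ray(c,u,v); return e+d*float(c['range_z'][int(round(v)),int(round(u))])
E
python3 - <<'E'
from h import *
for n in('scene','top','wrist'):
    c=shot(n,n+'1.png'); print(n,[ (k,np.round(v,3).tolist() if not isinstance(v,str) else v) for k,v in c.items() if k not in('pixels','range_z')])
s=arm.observe(); print(s)
E
```

```text
scene [('vfov', 53.38), ('cx', 253.333), ('cy', 189.111), ('eye', [1.292, 0.463, 0.916]), ('orientation', [[-0.578, -0.583, 0.571], [0.816, -0.397, 0.42], [-0.019, 0.708, 0.705]])]
top [('vfov', 47.056), ('cx', 255.041), ('cy', 188.253), ('eye', [0.488, -0.011, 1.168]), ('orientation', [[0.018, 0.992, -0.128], [-1.0, 0.02, 0.02], [0.023, 0.128, 0.992]])]
wrist [('vfov', 61.785), ('cx', 252.362), ('cy', 192.455), ('eye', [0.326, -0.539, 0.374]), ('orientation', [[0.398, 0.868, 0.296], [-0.917, 0.377, 0.127], [-0.002, -0.322, 0.947]])]
{'clock': 0.15, 'q': array([-1.26657183e+00,  4.91418765e-01,  1.55929992e+00,  4.20811271e-07,
        1.09170224e+00, -1.05623101e-01]), 'dq': array([ 0.0008005 , -0.00015347, -0.00341731, -0.00058775, -0.00055556,
        0.00024551]), 'effort': array([ 2.60034838e-03, -6.18710446e+01, -2.61692959e+01, -6.80887001e-05,
        3.18799051e-03, -1.11564015e-05]), 'ee_pos': array([ 0.24899634, -0.57306052,  0.20296672]), 'tcp_rot': array([[ 9.17181651e-01,  3.98469269e-01, -2.47756544e-04],
       [ 3.98469337e-01, -9.17181314e-01,  7.90352928e-04],
       [ 8.76936812e-05, -8.23620589e-04, -9.99999657e-01]]), 'contact_force': array([ 0.66941608, -0.39846253, -0.99538707]), 'ft_torque': array([ 0.00294853,  0.06869963, -0.00567819]), 'width': 1.0016600497552792}
```

View pics/top1.png

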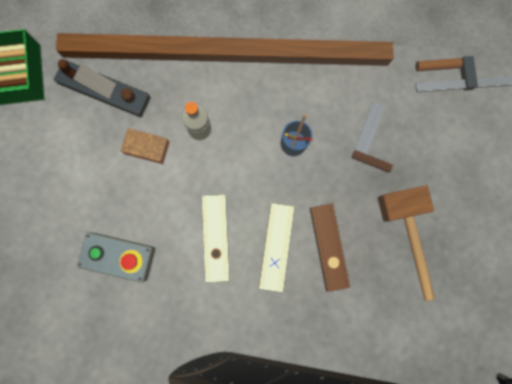

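View pics/scene1.png

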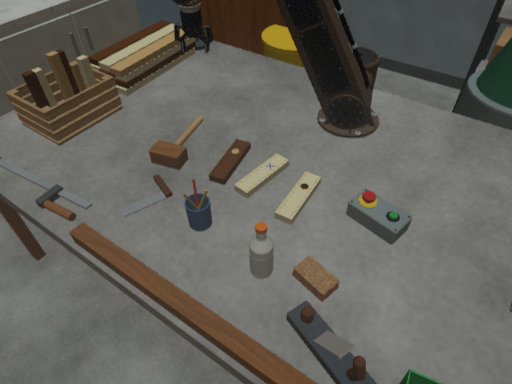

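View pics/wrist1.png

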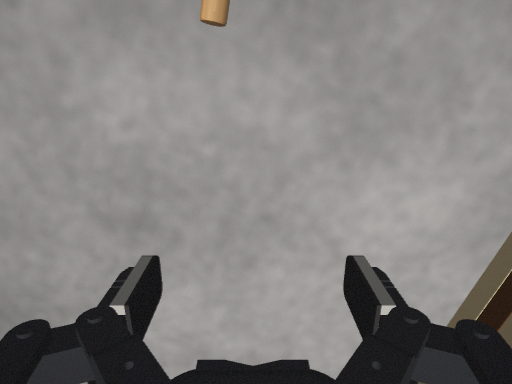

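The top view shows red stop at about (130,261), green at (96,253) and the knot at about (216,254). In the scene view they are at about (369,196), (393,216) and (304,186).

```bash
cat > m.py <<'E'
from h import *
def cen(mask,near,r=25):
    n,l,st,ce=cv2.connectedComponentsWithStats(mask.astype(np.uint8))
    b=[(st[i,4],ce[i]) for i in range(1,n) if st[i,4]>8 and np.hypot(*(ce[i]-near))<r]
    return max(b,key=lambda t:t[0])
def masks(c):
    p=c['pixels']; hsv=cv2.cvtColor(p,cv2.COLOR_RGB2HSV); h,s,v=cv2.split(hsv)
    red=((h<6)|(h>172))&(s>150)&(v>90)
    green=(h>45)&(h<85)&(s>120)
    dark=(v<110)
    return red,green,dark
E
python3 - <<'E'
from m import *
def tri(a,ua,b,ub):
    e1,d1=ray(a,*ua); e2,d2=ray(b,*ub)
    A=np.stack([d1,-d2],1); t=np.linalg.lstsq(A,e2-e1,rcond=None)[0]
    p,q=e1+d1*t[0],e2+d2*t[1]; return (p+q)/2,np.linalg.norm(p-q)
T=np.load('pics/top1.png.npz');S=np.load('pics/scene1.png.npz')
T=dict(T);S=dict(S)
r,g,d=masks(T);r2,g2,d2=masks(S)
for nm,m,m2,n1,n2,z in(('red',r,r2,(130,261),(369,196),.087),('green',g,g2,(96,253),(393,216),.071),('knot',d,d2,(216,254),(304,186),.028)):
    a,ua=cen(m,n1,8);b,ub=cen(m2,n2,8)
    print(nm,a,ua,b,ub,'top',onplane(T,*ua,z).round(4),'scene',onplane(S,*ub,z).round(4),'tri',tri(T,ua,S,ub),'depth',bydepth(T,*ua).round(4),bydepth(S,*ub).round(4))
E
```

```text
red 155 [128.42580645 261.32258065] 94 [369.  195.5] top [0.4444 0.2679 0.087 ] scene [0.4486 0.2719 0.087 ] tri (array([0.44379163, 0.27000214, 0.0817457 ]), np.float64(0.0016559270022822833)) depth [0.4443 0.2682 0.0859] [0.4468 0.2715 0.0853]
green 81 [ 94.72839506 252.72839506] 48 [393.04166667 214.85416667] top [0.4631 0.3549 0.071 ] scene [0.4667 0.3571 0.071 ] tri (array([0.46287403, 0.3564538 , 0.0669833 ]), np.float64(0.00041939796123686355)) depth [0.463  0.3556 0.0689] [0.4671 0.3572 0.0714]
knot 29 [215.5862069  253.27586207] 29 [304.         185.86206897] top [0.466 0.063 0.028] scene [0.4672 0.0639 0.028 ] tri (array([0.46592197, 0.06319539, 0.02658105]), np.float64(0.00014047587440962827)) depth [0.466  0.0631 0.0279] [0.4692 0.0649 0.0302]
```

{"fn": "apply_moves", "kwargs": {
  "motion": [
    {"x":0.02,"y":-0.013,"z":0,"turn":0,"jaw":0},
    {"x":0.041,"y":-0.027,"jaw":0},
    {"x":0.041,"y":-0.027,"jaw":0},
    {"x":0.041,"y":-0.027,"jaw":0},
    {"x":0.041,"y":-0.027,"jaw":0},
    {"x":0.041,"y":-0.027,"jaw":0},
    {"x":0.041,"y":-0.027,"jaw":0},
    {"x":0.041,"y":-0.027,"jaw":0},
    {"x":0.041,"y":-0.027,"jaw":0},
    {"x":0.041,"y":-0.027,"jaw":0},
    {"x":0.02,"y":-0.013,"jaw":0}
  ]
}}

```text
$.motion[1]: bad value
```

{"fn": "apply_moves", "kwargs": {
  "motion": [
    {"x":0.02,"y":-0.013,"z":0,"turn":0,"jaw":0},
    {"x":0.041,"y":-0.027,"z":0,"turn":0,"jaw":0},
    {"x":0.041,"y":-0.027,"z":0,"turn":0,"jaw":0},
    {"x":0.041,"y":-0.027,"z":0,"turn":0,"jaw":0},
    {"x":0.041,"y":-0.027,"z":0,"turn":0,"jaw":0},
    {"x":0.041,"y":-0.027,"z":0,"turn":0,"jaw":0},
    {"x":0.041,"y":-0.027,"z":0,"turn":0,"jaw":0},
    {"x":0.041,"y":-0.027,"z":0,"turn":0,"jaw":0},
    {"x":0.041,"y":-0.027,"z":0,"turn":0,"jaw":0},
    {"x":0.041,"y":-0.027,"z":0,"turn":0,"jaw":0},
    {"x":0.02,"y":-0.013,"z":0,"turn":0,"jaw":0}
  ]
}}

```text
clock: 1.25
ee_pos: [0.5211, -0.1554, 0.2009]
tcp_rot: [[0.92, 0.392, -0.001], [0.392, -0.92, 0.003], [-0.0, -0.003, -1.0]]
contact_force: [-0.1, -0.0, -0.1]
width: -0.004
```

{"fn": "apply_moves", "kwargs": {
  "motion": [
    {"x":0.005,"y":-0.02,"z":0,"turn":0,"jaw":0},
    {"x":0.01,"y":-0.04,"z":0,"turn":0,"jaw":0},
    {"x":0.01,"y":-0.04,"z":0,"turn":0,"jaw":0},
    {"x":0.01,"y":-0.045,"z":0,"turn":0,"jaw":0},
    {"x":0.01,"y":-0.045,"z":0,"turn":0,"jaw":0},
    {"x":0.01,"y":-0.045,"z":0,"turn":0,"jaw":0},
    {"x":0.01,"y":-0.045,"z":0,"turn":0,"jaw":0},
    {"x":0.01,"y":-0.045,"z":0,"turn":0,"jaw":0},
    {"x":0.01,"y":-0.04,"z":0,"turn":0,"jaw":0},
    {"x":0.01,"y":-0.04,"z":0,"turn":0,"jaw":0},
    {"x":0.002,"y":-0.016,"z":0,"turn":0,"jaw":0},
    {"x":0,"y":0,"z":0,"turn":0,"jaw":0}
  ]
}}

```text
clock: 2.45
ee_pos: [0.441, 0.2899, 0.2004]
tcp_rot: [[0.918, 0.395, -0.003], [0.395, -0.918, 0.003], [-0.001, -0.004, -1.0]]
contact_force: [0.6, -0.4, 0.7]
width: 0.001
```

```bash
python3 - <<'E'
from m import *
s=arm.observe(); print(s['clock'],s['ee_pos'].round(4),s['q'].round(3))
c=shot('wrist','w2.png'); r,g,d=masks(c)
for nm,m,z in(('red',r,.087),('green',g,.071)):
    n,l,st,ce=cv2.connectedComponentsWithStats(m.astype(np.uint8))
    for i in range(1,n):
        if st[i,4]>50: print(nm,st[i],ce[i],onplane(c,*ce[i],z).round(4),bydepth(c,*ce[i]).round(4))
E
```

```text
2.45 [0.441  0.2899 0.2004] [0.454 0.357 1.799 0.005 0.986 1.616]
red [ 255  161   40   42 1341] [274.30126771 181.25876212] [0.4464 0.2719 0.087 ] [0.4466 0.272  0.0879]
green [184 111  28  28 621] [197.69887279 124.47504026] [0.4641 0.3566 0.071 ] [0.4641 0.3566 0.0711]
```

View pics/w2.png

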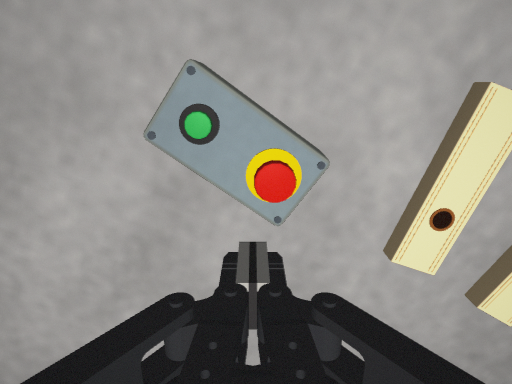

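The wrist view shows red at (274,181), about (0.446, 0.271), which agrees with the other cameras. The green button and the knot at (442,219) are well clear.

{"fn": "apply_moves", "kwargs": {
  "motion": [
    {"x":-0.003,"y":0.019,"z":0,"turn":0,"jaw":0},
    {"x":0,"y":0,"z":0.03,"turn":0,"jaw":0},
    {"x":0,"y":0,"z":0.03,"turn":0,"jaw":0},
    {"x":0,"y":0,"z":0.025,"turn":0,"jaw":0},
    {"x":0,"y":0,"z":0.01,"turn":0,"jaw":0},
    {"x":0,"y":0,"z":0,"turn":0,"jaw":0}
  ]
}}

```text
clock: 3.1
ee_pos: [0.4482, 0.2645, 0.1034]
tcp_rot: [[0.92, 0.391, -0.001], [0.391, -0.92, 0.003], [0.001, -0.003, -1.0]]
contact_force: [-0.5, 0.5, 0.0]
width: -0.001
```

```bash
python3 - <<'E'
from m import *
s=arm.observe(); print(s['clock'],s['ee_pos'].round(4),s['contact_force'])
c=shot('wrist','w3.png'); print(onplane(dict(np.load('pics/w2.png.npz')),442,219,.028))
E
```

```text
3.1 [0.4482 0.2645 0.1034] [-0.47671355  0.52676062  0.00425077]
[0.46697481 0.06348989 0.028     ]
```

View pics/w3.png

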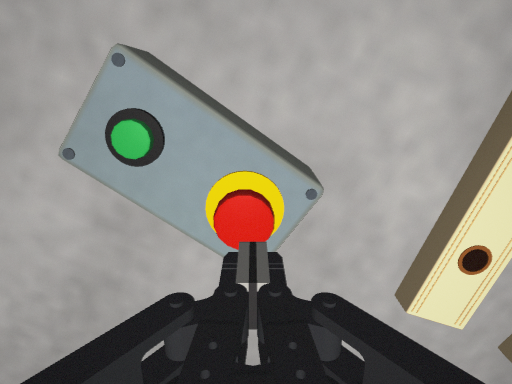

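{"fn": "apply_moves", "kwargs": {
  "motion": [
    {"x":0.001,"y":-0.007,"z":0.003,"turn":0,"jaw":0},
    {"x":0,"y":0,"z":0.004,"turn":0,"jaw":0},
    {"x":0,"y":0,"z":0.004,"turn":0,"jaw":0},
    {"x":0,"y":0,"z":0.004,"turn":0,"jaw":0},
    {"x":0,"y":0,"z":0.003,"turn":0,"jaw":0}
  ]
}}

```text
clock: 3.65
ee_pos: [0.4483, 0.2728, 0.0885]
tcp_rot: [[0.92, 0.391, 0.006], [0.391, -0.92, 0.006], [0.008, -0.003, -1.0]]
contact_force: [-0.4, 1.1, 0.3]
width: 0.0
```

{"fn": "apply_moves", "kwargs": {
  "motion": [
    {"x":0,"y":0,"z":0.003,"turn":0,"jaw":0},
    {"x":0,"y":0,"z":0.003,"turn":0,"jaw":0},
    {"x":0,"y":0,"z":0.003,"turn":0,"jaw":0}
  ]
}}

```text
clock: 3.95
ee_pos: [0.4484, 0.2729, 0.0787]
tcp_rot: [[0.92, 0.391, 0.006], [0.391, -0.92, 0.006], [0.008, -0.003, -1.0]]
contact_force: [-0.1, -0.4, 0.4]
width: -0.001
```

{"fn": "apply_moves", "kwargs": {
  "motion": [
    {"x":0,"y":0,"z":0.002,"turn":0,"jaw":0},
    {"x":0,"y":0,"z":0.001,"turn":0,"jaw":0}
  ]
}}

```text
clock: 4.15
ee_pos: [0.4483, 0.2728, 0.0751]
tcp_rot: [[0.92, 0.391, 0.006], [0.391, -0.92, 0.006], [0.007, -0.003, -1.0]]
contact_force: [-0.0, -0.1, 1.2]
width: -0.001
```

```bash
python3 - <<'E'
from m import *
s=arm.observe(); print(s['clock'],s['ee_pos'].round(4),s['contact_force'])
c=shot('wrist','w4.png')
c=shot('scene','s4.png');p=cv2.imread('pics/s4.png')[150:260,310:440]; cv2.imwrite('pics/s4c.png',cv2.resize(p,None,fx=5,fy=5,interpolation=2))
s=arm.observe(); print(s['clock'],s['ee_pos'].round(4),s['contact_force'])
E
```

```text
4.15 [0.4483 0.2728 0.0751] [-0.01249958 -0.05725443  1.1661779 ]
4.25 [0.4483 0.2728 0.0752] [0.03170188 0.0714994  0.265982  ]
```

View pics/w4.png

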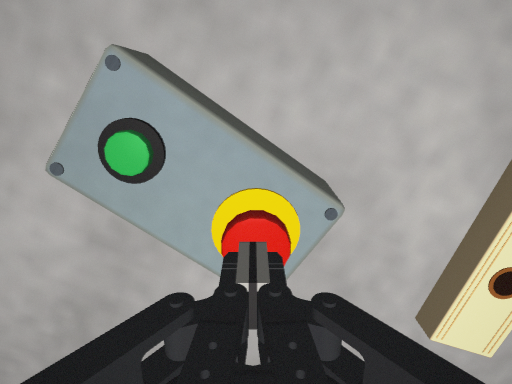

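View pics/s4c.png

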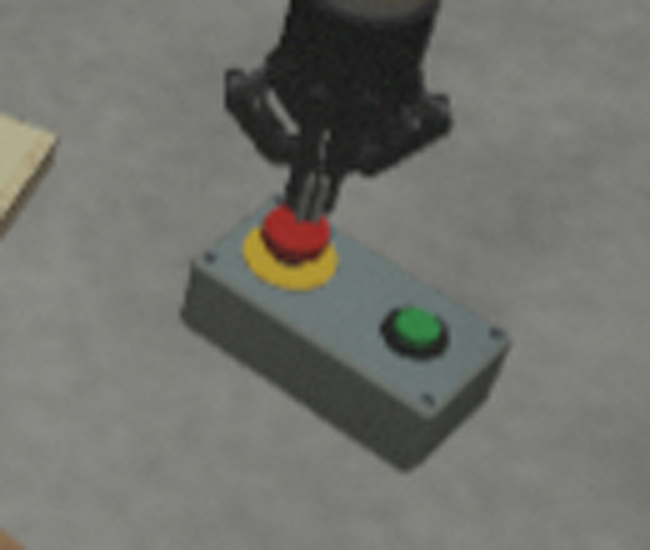

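```bash
python3 - <<'E'
from m import *
def proj(c,P):
    f=192/np.tan(np.radians(float(c['vfov']))/2); v=np.array(c['orientation']).T@(np.array(P)-np.array(c['eye']))
    return float(c['cx'])+f*v[0]/-v[2], float(c['cy'])-f*v[1]/-v[2]
c=dict(np.load('pics/w4.png.npz'));r,g,d=masks(c)
for f in('w2','w3','w4'):
    c=dict(np.load(f'pics/{f}.png.npz'));r,g,d=masks(c)
    ys,xs=np.nonzero(cv2.erode(r.astype(np.uint8),np.ones((3,3))))
    P=np.array([bydepth(c,u,v) for u,v in zip(xs,ys)]); 
    print(f,len(P),np.percentile(P[:,2],[5,25,50,75,95]).round(4),P.mean(0).round(4),'x',P[:,0].min(),P[:,0].max(),'y',P[:,1].min(),P[:,1].max())
print(proj(c,arm.observe()['ee_pos']))
for v in range(236,262,3):
  print(v,[round(float(c['range_z'][v,u]),3) for u in(226,235,245,252,260,270,280)], bydepth(c,252,v).round(4))
E
```

```text
w2 1181 [0.0863 0.0871 0.0876 0.0881 0.0887] [0.4467 0.2721 0.0885] x 0.4277640856520264 0.5181909935439402 y 0.25406664107947774 0.32346601382856704
w3 2458 [0.0854 0.0871 0.0876 0.088  0.0887] [0.4484 0.2723 0.0878] x 0.42748740558309 0.5252591134650263 y 0.25263824344524316 0.297717155222135
w4 1871 [0.0828 0.0867 0.0874 0.0879 0.0885] [0.4548 0.2742 0.0874] x 0.43495341147051647 0.5242429525071143 y 0.25276161950178005 0.30559629397277416
(np.float64(254.29889080379465), np.float64(233.73668664014633))
236 [0.176, 0.175, 0.175, 0.175, 0.176, 0.177, 0.176] [0.4522 0.2759 0.088 ]
239 [0.178, 0.176, 0.176, 0.174, 0.176, 0.176, 0.176] [0.4513 0.2755 0.0897]
242 [0.177, 0.177, 0.154, 0.154, 0.155, 0.178, 0.176] [0.4583 0.2784 0.108 ]
245 [0.177, 0.177, 0.151, 0.151, 0.151, 0.178, 0.177] [0.4586 0.2784 0.1115]
248 [0.178, 0.178, 0.149, 0.149, 0.148, 0.178, 0.178] [0.4583 0.2783 0.1138]
251 [0.178, 0.18, 0.146, 0.146, 0.145, 0.178, 0.179] [0.4584 0.2784 0.117 ]
254 [0.15, 0.151, 0.143, 0.143, 0.143, 0.151, 0.179] [0.4583 0.2783 0.1195]
257 [0.149, 0.148, 0.141, 0.141, 0.141, 0.149, 0.149] [0.4583 0.2783 0.1221]
260 [0.146, 0.147, 0.138, 0.138, 0.138, 0.145, 0.148] [0.4587 0.2784 0.1254]
```

```bash
python3 - <<'E'
from m import *
s=arm.observe();R=s['tcp_rot']
for f in('w2','w3','w4'):
    c=dict(np.load(f'pics/{f}.png.npz')); print(f,c['eye'])
print((R.T@(c['eye']-s['ee_pos'])).round(4),s['ee_pos'],arm.tcp_to_grasp,s['q'])
c1=dict(np.load('pics/wrist1.png.npz'));print(c1['eye'])
for f in('w2','w3','w4'):
  c=dict(np.load(f'pics/{f}.png.npz')); print(f)
  for v in(241,243,244,246,250): print(v,bydepth(c,252,v).round(4),bydepth(c,246,v).round(4))
c=dict(np.load('pics/s4.png.npz'))
print('scene tip')
for v in range(182,200,1):
  print(v,[ (tuple(c['pixels'][v,u].tolist()),bydepth(c,u,v).round(3).tolist()) for u in(371,374)])
E
```

```text
w2 [0.51819099 0.32346601 0.37143031]
w3 [0.52525911 0.29771716 0.27465986]
w4 [0.52424295 0.30559629 0.24689017]
[ 0.084  -0.001  -0.1711] [0.44827811 0.27279355 0.07517974] 0.0187 [0.41926742 0.5235907  1.9376983  0.00439783 0.6729547  1.58489047]
[ 0.32565773 -0.53881076  0.3740906 ]
w2
241 [0.3405 0.2494 0.0016] [0.3374 0.2564 0.0015]
243 [0.4514 0.2956 0.2344] [0.4502 0.2982 0.2342]
244 [0.4515 0.2956 0.2357] [0.4506 0.2983 0.2361]
246 [0.4514 0.2956 0.2373] [0.4502 0.2981 0.2373]
250 [0.4517 0.2957 0.2417] [0.4502 0.298  0.2409]
w3
241 [0.4357 0.2607 0.0876] [0.4341 0.2643 0.0875]
243 [0.4581 0.27   0.1365] [0.4573 0.2727 0.1371]
244 [0.4586 0.2702 0.1385] [0.4572 0.2727 0.1378]
246 [0.4582 0.27   0.1397] [0.4568 0.2725 0.139 ]
250 [0.459  0.2703 0.1449] [0.4573 0.2726 0.1437]
w4
241 [0.4493 0.2746 0.0877] [0.4476 0.2775 0.087 ]
243 [0.4583 0.2783 0.1089] [0.4575 0.2811 0.1096]
244 [0.4584 0.2784 0.1101] [0.4576 0.2811 0.1108]
246 [0.4582 0.2783 0.1117] [0.457  0.2809 0.1117]
250 [0.4581 0.2782 0.1154] [0.4576 0.281  0.1165]
scene tip
182 [((33, 36, 33), [0.464, 0.271, 0.155]),
[... 753 characters left out ...]
8), [0.458, 0.284, 0.121])]
192 [((54, 54, 51), [0.456, 0.276, 0.111]), ((77, 66, 62), [0.456, 0.285, 0.116])]
193 [((53, 48, 44), [0.461, 0.278, 0.111]), ((123, 65, 63), [0.34, 0.261, 0.0])]
194 [((115, 46, 43), [0.458, 0.279, 0.106]), ((150, 47, 41), [0.431, 0.281, 0.084])]
195 [((154, 46, 39), [0.442, 0.276, 0.085]), ((153, 44, 40), [0.438, 0.283, 0.087])]
196 [((153, 43, 36), [0.447, 0.278, 0.087]), ((153, 40, 35), [0.44, 0.285, 0.085])]
197 [((154, 41, 37), [0.451, 0.279, 0.087]), ((153, 42, 37), [0.447, 0.287, 0.088])]
198 [((155, 43, 39), [0.454, 0.281, 0.086]), ((142, 45, 38), [0.451, 0.288, 0.088])]
199 [((144, 46, 40), [0.457, 0.282, 0.085]), ((116, 53, 33), [0.451, 0.289, 0.084])]
```

Both cameras put the real fingertips about 33 mm above the reported TCP (tip at z≈0.108 when the report says 0.075). There was no contact, and the button is still up at 0.087. I'll trust the cameras and the force reading and keep lowering carefully.

{"fn": "apply_moves", "kwargs": {
  "motion": [
    {"x":-0.001,"y":0.001,"z":0.005,"turn":0,"jaw":0},
    {"x":0,"y":0,"z":0.005,"turn":0,"jaw":0},
    {"x":0,"y":0,"z":0.004,"turn":0,"jaw":0},
    {"x":0,"y":0,"z":0.002,"turn":0,"jaw":0}
  ]
}}

```text
clock: 4.65
ee_pos: [0.448, 0.2715, 0.0583]
tcp_rot: [[0.92, 0.391, 0.006], [0.391, -0.92, 0.006], [0.008, -0.003, -1.0]]
contact_force: [-2.2, -0.7, 3.0]
width: 0.003
```

{"fn": "apply_moves", "kwargs": {
  "motion": [
    {"x":0,"y":0,"z":0.002,"turn":0,"jaw":0},
    {"x":0,"y":0,"z":0.002,"turn":0,"jaw":0}
  ]
}}

```text
clock: 4.85
ee_pos: [0.448, 0.2715, 0.0541]
tcp_rot: [[0.92, 0.391, 0.006], [0.391, -0.92, 0.006], [0.008, -0.003, -1.0]]
contact_force: [-1.3, -0.4, 3.9]
width: -0.003
```

{"fn": "apply_moves", "kwargs": {
  "motion": [
    {"x":0,"y":0,"z":0.002,"turn":0,"jaw":0},
    {"x":0,"y":0,"z":0.002,"turn":0,"jaw":0}
  ]
}}

```text
clock: 5.05
ee_pos: [0.448, 0.2715, 0.05]
tcp_rot: [[0.92, 0.391, 0.006], [0.391, -0.92, 0.006], [0.008, -0.003, -1.0]]
contact_force: [-0.8, -0.0, 4.3]
width: -0.0
```

```bash
python3 - <<'E'
from m import *
s=arm.observe(); print(s['clock'],s['ee_pos'].round(4),s['contact_force'])
c=shot('wrist','w5.png');r,g,d=masks(c)
ys,xs=np.nonzero(cv2.erode(r.astype(np.uint8),np.ones((3,3))))
P=np.array([bydepth(c,u,v) for u,v in zip(xs,ys)]);print(len(P),np.percentile(P[:,2],[5,25,50,75,95]).round(4))
for v in(241,243,244,246,250): print(v,bydepth(c,252,v).round(4),bydepth(c,246,v).round(4))
E
```

```text
5.05 [0.448  0.2715 0.05  ] [-0.75805226 -0.01349433  4.29448648]
1496 [0.0717 0.0766 0.0778 0.0784 0.0791]
241 [0.4565 0.2765 0.0787] [0.4546 0.2789 0.077 ]
243 [0.4579 0.277  0.0836] [0.457  0.2798 0.0842]
244 [0.4582 0.2771 0.0853] [0.4568 0.2797 0.0848]
246 [0.4585 0.2773 0.0879] [0.4569 0.2796 0.0869]
250 [0.4582 0.2771 0.091 ] [0.4572 0.2797 0.0913]
```

View pics/w5.png

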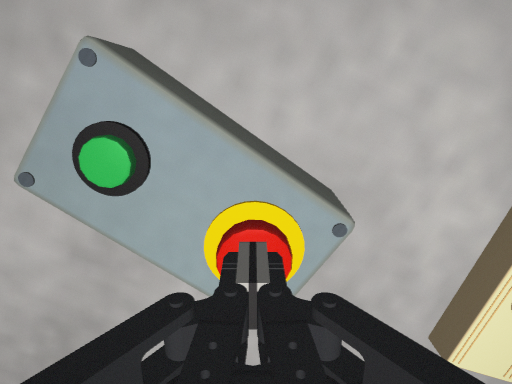

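The button is moving now, with its top at about 0.078 and 4 N on the tool. I'll press on until the hard stop shows in the force.

{"fn": "apply_moves", "kwargs": {
  "motion": [
    {"x":0,"y":0,"z":0.001,"turn":0,"jaw":0}
  ]
}}

```text
clock: 5.2
ee_pos: [0.4481, 0.2715, 0.0489]
tcp_rot: [[0.92, 0.391, 0.007], [0.391, -0.92, 0.006], [0.008, -0.003, -1.0]]
contact_force: [-5.2, -2.1, 25.1]
width: 0.002
```

{"fn": "apply_moves", "kwargs": {
  "motion": [
    {"x":0,"y":0,"z":0.001,"turn":0,"jaw":0}
  ]
}}

```text
clock: 5.3
ee_pos: [0.4482, 0.2716, 0.0489]
tcp_rot: [[0.92, 0.391, 0.007], [0.391, -0.92, 0.006], [0.009, -0.003, -1.0]]
contact_force: [-7.6, -4.2, 27.7]
width: -0.002
```

The hard stop shows at 28 N with the TCP reading 0.0489, so the true tips sit 28 mm above the reported TCP. Retreating and checking.

{"fn": "apply_moves", "kwargs": {
  "motion": [
    {"x":0,"y":0,"z":-0.01,"turn":0,"jaw":0},
    {"x":0,"y":0,"z":-0.03,"turn":0,"jaw":0},
    {"x":0,"y":0,"z":-0.03,"turn":0,"jaw":0},
    {"x":-0.005,"y":0.02,"z":-0.01,"turn":0,"jaw":0},
    {"x":-0.012,"y":0.04,"z":0,"turn":0,"jaw":0},
    {"x":-0.012,"y":0.04,"z":0,"turn":0,"jaw":0},
    {"x":-0.012,"y":0.04,"z":0,"turn":0,"jaw":0},
    {"x":-0.012,"y":0.03,"z":0,"turn":0,"jaw":0},
    {"x":-0.01,"y":0.02,"z":0,"turn":0,"jaw":0},
    {"x":0,"y":0,"z":0,"turn":0,"jaw":0}
  ]
}}

```text
clock: 6.3
ee_pos: [0.4661, 0.0657, 0.1325]
tcp_rot: [[0.919, 0.394, 0.013], [0.394, -0.919, 0.007], [0.014, -0.001, -1.0]]
contact_force: [-0.5, 0.9, 0.1]
width: 0.002
```

```bash
python3 - <<'E'
from m import *
s=arm.observe(); print(s['clock'],s['ee_pos'].round(4),s['contact_force'].round(1))
c=shot('wrist','w6.png');S=shot('scene','s6.png');T=shot('top','t6.png')
for c2,nr,ng in((S,(369,197),(393,216)),(T,(130,261),(96,253))):
  r,g,d=masks(c2)
  for nm,m,n in(('red',r,nr),('green',g,ng)):
    try:
      a,u=cen(m,n,12); print(nm,a,u,bydepth(c2,*u).round(4))
    except Exception as e: print(nm,'none')
r,g,d=masks(c)
for nm,m in(('red',r),('green',g)):
  ys,xs=np.nonzero(cv2.erode(m.astype(np.uint8),np.ones((3,3))))
  if len(xs): P=np.array([bydepth(c,u,v) for u,v in zip(xs,ys)]);print(nm,len(P),np.percentile(P[:,2],[5,50,95]).round(4),np.median(P,0))
E
```

```text
6.3 [0.4661 0.0657 0.1325] [-0.5  0.9  0.1]
red 91 [368.26373626 197.89010989] [0.4482 0.2716 0.0761]
green 49 [393.10204082 214.81632653] [0.4657 0.3571 0.0702]
red 150 [129.56666667 261.06      ] [0.4446 0.2678 0.0768]
green 82 [ 94.7195122  252.79268293] [0.4629 0.355  0.0708]
red 2 [0.0763 0.0764 0.0764] [0.4478453  0.25213681 0.07636947]
```

View pics/w6.png

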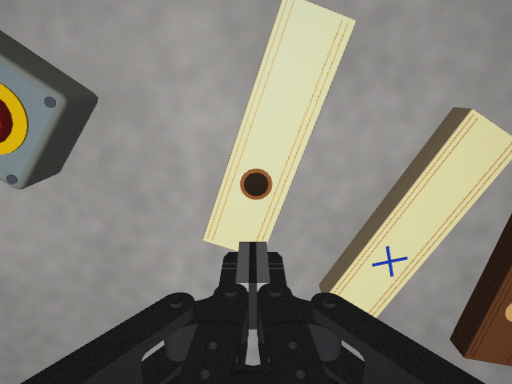

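View pics/s6.png

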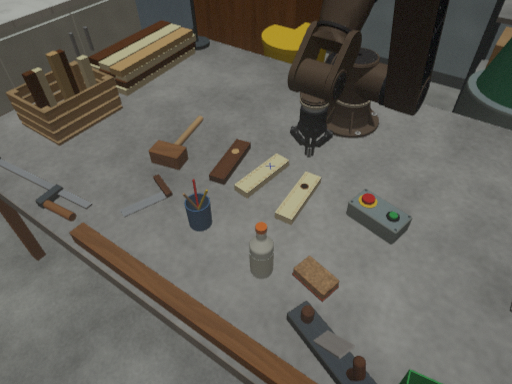

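Red now stands at 0.076–0.077 (fully down) and green is unchanged at about 0.0705. The wrist view shows the knot at (256,184).

```bash
python3 - <<'E'
from m import *
c=dict(np.load('pics/w6.png.npz'));r,g,d=masks(c);a,u=cen(d,(256,184),10);P=onplane(c,*u,.028)
s=arm.observe();R=s['tcp_rot'];print(a,u,P,bydepth(c,*u))
tgt=P+[0,0,.025]-0.0; tip=s['ee_pos']-R[:,2]*.0281
print('tip',tip,'tool shift',R.T@(tgt-tip))
E
```

```text
466 [255.79613734 183.98927039] [0.46636644 0.06399078 0.028     ] [0.4664629  0.06403566 0.02835944]
tip [0.46577794 0.06796704 0.16061383] tool shift [-0.00260716  0.00404343  0.10758135]
```

{"fn": "apply_moves", "kwargs": {
  "motion": [
    {"x":-0.003,"y":0.004,"z":0.025,"turn":0,"jaw":0},
    {"x":0,"y":0,"z":0.025,"turn":0,"jaw":0},
    {"x":0,"y":0,"z":0.02,"turn":0,"jaw":0},
    {"x":0,"y":0,"z":0.015,"turn":0,"jaw":0},
    {"x":0,"y":0,"z":0.005,"turn":0,"jaw":0},
    {"x":0,"y":0,"z":0,"turn":0,"jaw":0}
  ]
}}

```text
clock: 7.05
ee_pos: [0.4675, 0.0706, 0.0402]
tcp_rot: [[0.915, 0.404, 0.016], [0.404, -0.915, 0.008], [0.018, -0.0, -1.0]]
contact_force: [0.2, 0.3, -0.2]
width: -0.003
```

```bash
cat > chk.py <<'E'
from m import *
import sys
n=sys.argv[1]
c=shot('wrist',n+'w.png')
S=shot('scene',n+'s.png')
s=arm.observe();R=s['tcp_rot']; print(s['clock'],s['ee_pos'].round(4),s['contact_force'].round(1))
tip=s['ee_pos']-R[:,2]*.0281
tgt=np.array([.4664,.064,.053]); print('tip',tip.round(4),'tool shift',(R.T@(tgt-tip)).round(4))
for v in(241,243,244,246): print(v,bydepth(c,252,v).round(4))
p=cv2.imread(f'pics/{n}s.png')[110:230,240:370]; cv2.imwrite(f'pics/{n}sc.png',cv2.resize(p,None,fx=4.8,fy=4.8,interpolation=2))
E
python3 chk.py a
```

```text
7.15 [0.4679 0.0703 0.041 ] [ 0.   0.2 -0.7]
tip [0.4674 0.0701 0.0691] tool shift [-0.0037  0.0052  0.016 ]
241 [0.4579 0.0679 0.0299]
243 [0.4775 0.0764 0.075 ]
244 [0.477  0.0762 0.0749]
246 [0.4771 0.0762 0.0773]
```

View pics/aw.png

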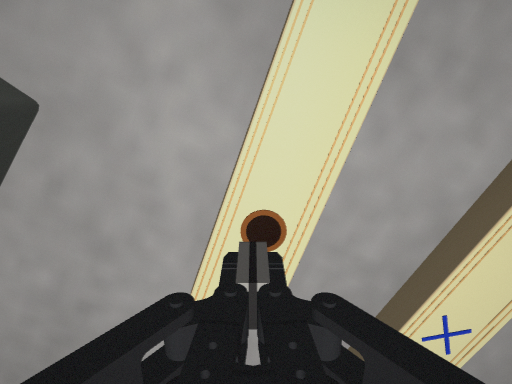

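View pics/asc.png

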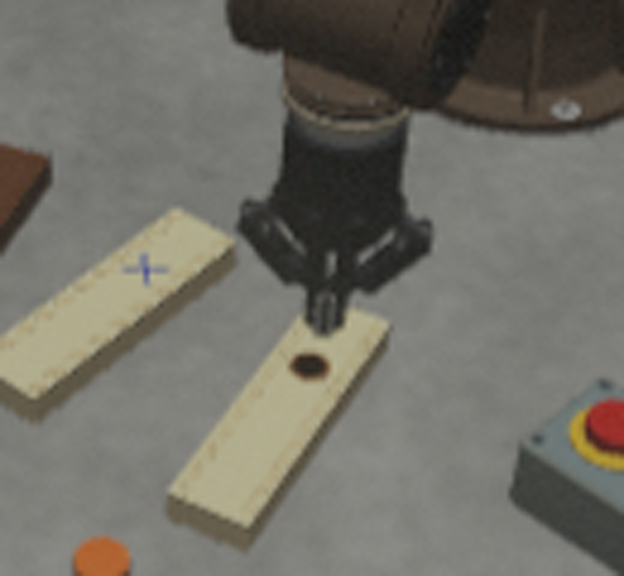

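{"fn": "apply_moves", "kwargs": {
  "motion": [
    {"x":-0.004,"y":0.005,"z":0.008,"turn":0,"jaw":0},
    {"x":0,"y":0,"z":0.006,"turn":0,"jaw":0},
    {"x":0,"y":0,"z":0,"turn":0,"jaw":0}
  ]
}}

```text
clock: 7.45
ee_pos: [0.4673, 0.064, 0.0275]
tcp_rot: [[0.914, 0.404, 0.021], [0.404, -0.915, 0.008], [0.022, 0.002, -1.0]]
contact_force: [-0.2, 0.2, 0.7]
width: 0.0
```

```bash
python3 chk.py b
```

```text
7.55 [0.4674 0.0641 0.0279] [ 0.1  0.1 -0.3]
tip [0.4668 0.0638 0.056 ] tool shift [-0.0004 -0.0003  0.003 ]
241 [0.4638 0.064  0.0308]
243 [0.477  0.0697 0.0621]
244 [0.4766 0.0696 0.0623]
246 [0.4769 0.0697 0.0652]
```

View pics/bw.png

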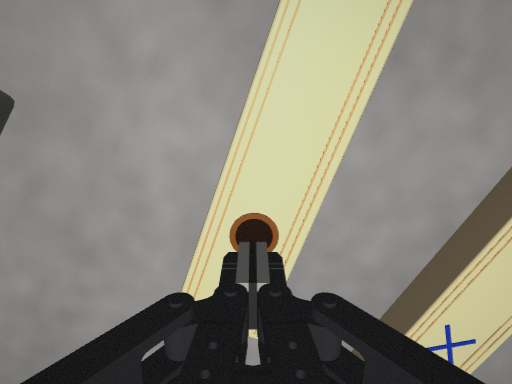

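View pics/bsc.png

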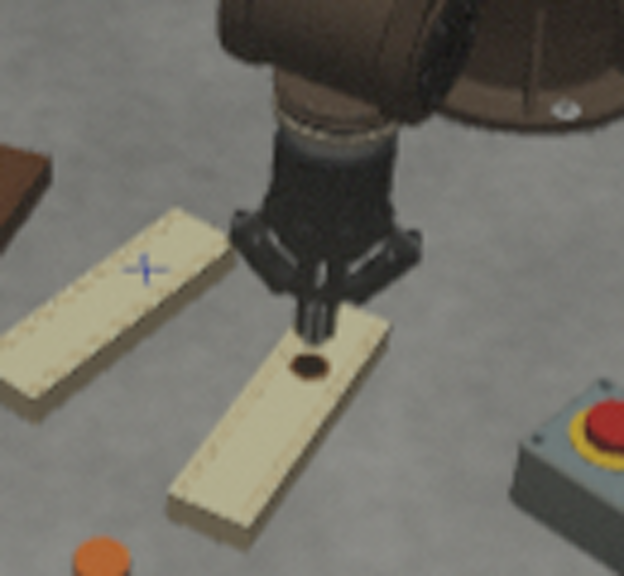

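{"fn": "apply_moves", "kwargs": {
  "motion": [
    {"x":0,"y":0,"z":0.004,"turn":0,"jaw":0},
    {"x":0,"y":0,"z":0,"turn":0,"jaw":0}
  ]
}}

```text
clock: 7.75
ee_pos: [0.4677, 0.064, 0.0239]
tcp_rot: [[0.914, 0.404, 0.022], [0.404, -0.915, 0.008], [0.023, 0.002, -1.0]]
contact_force: [-0.0, 0.8, -0.4]
width: -0.004
```

```bash
python3 chk.py c
```

```text
7.85 [0.4678 0.064  0.0242] [ 0.   0.1 -0.3]
tip [0.4672 0.0638 0.0523] tool shift [-0.0006 -0.0005 -0.0008]
241 [0.4653 0.0644 0.0294]
243 [0.4775 0.0698 0.0587]
244 [0.4768 0.0695 0.0584]
246 [0.4769 0.0695 0.0606]
```

Tips are now 24–29 mm over the wood and centred to under 1 mm. Holding.

{"fn": "apply_moves", "kwargs": {
  "motion": [
    {"x":-0.001,"y":0,"z":0,"turn":0,"jaw":0},
    {"x":0,"y":0,"z":0,"turn":0,"jaw":0},
    {"x":0,"y":0,"z":0,"turn":0,"jaw":0},
    {"x":0,"y":0,"z":0,"turn":0,"jaw":0},
    {"x":0,"y":0,"z":0,"turn":0,"jaw":0},
    {"x":0,"y":0,"z":0,"turn":0,"jaw":0},
    {"x":0,"y":0,"z":0,"turn":0,"jaw":0},
    {"x":0,"y":0,"z":0,"turn":0,"jaw":0},
    {"x":0,"y":0,"z":0,"turn":0,"jaw":0},
    {"x":0,"y":0,"z":0,"turn":0,"jaw":0}
  ]
}}

```text
clock: 8.85
ee_pos: [0.467, 0.0637, 0.0244]
tcp_rot: [[0.914, 0.404, 0.023], [0.404, -0.915, 0.008], [0.024, 0.002, -1.0]]
contact_force: [0.0, 0.3, -0.2]
width: -0.0
```

```bash
python3 chk.py d
```

```text
8.95 [0.4669 0.0637 0.0244] [0.2 0.6 0.2]
tip [0.4663 0.0635 0.0525] tool shift [ 0.0003 -0.0004 -0.0005]
241 [0.4641 0.0639 0.0289]
243 [0.4764 0.0693 0.0586]
244 [0.4764 0.0693 0.0596]
246 [0.4763 0.0693 0.0616]
```

{"fn": "apply_moves", "kwargs": {
  "motion": [
    {"x":0,"y":0,"z":0,"turn":0,"jaw":0},
    {"x":0,"y":0,"z":0,"turn":0,"jaw":0},
    {"x":0,"y":0,"z":0,"turn":0,"jaw":0},
    {"x":0,"y":0,"z":0,"turn":0,"jaw":0},
    {"x":0,"y":0,"z":0,"turn":0,"jaw":0},
    {"x":0,"y":0,"z":0,"turn":0,"jaw":0},
    {"x":0,"y":0,"z":0,"turn":0,"jaw":0},
    {"x":0,"y":0,"z":0,"turn":0,"jaw":0},
    {"x":0,"y":0,"z":0,"turn":0,"jaw":0},
    {"x":0,"y":0,"z":0,"turn":0,"jaw":0},
    {"x":0,"y":0,"z":0,"turn":0,"jaw":0},
    {"x":0,"y":0,"z":0,"turn":0,"jaw":0}
  ]
}}

```text
clock: 10.15
ee_pos: [0.4669, 0.0637, 0.0244]
tcp_rot: [[0.914, 0.404, 0.023], [0.404, -0.915, 0.008], [0.024, 0.002, -1.0]]
contact_force: [-0.1, 0.2, -0.4]
width: -0.001
```

{"fn": "apply_moves", "kwargs": {
  "motion": [
    {"x":0,"y":0,"z":0,"turn":0,"jaw":0},
    {"x":0,"y":0,"z":0,"turn":0,"jaw":0},
    {"x":0,"y":0,"z":0,"turn":0,"jaw":0},
    {"x":0,"y":0,"z":0,"turn":0,"jaw":0},
    {"x":0,"y":0,"z":0,"turn":0,"jaw":0},
    {"x":0,"y":0,"z":0,"turn":0,"jaw":0}
  ]
}}

```text
clock: 10.75
ee_pos: [0.467, 0.0637, 0.0244]
tcp_rot: [[0.914, 0.404, 0.023], [0.404, -0.915, 0.008], [0.024, 0.002, -1.0]]
contact_force: [0.3, 0.1, 0.5]
width: 0.001
```

```bash
python3 chk.py e; python3 - <<'E'
from m import *
T=shot('top','t9.png');S=dict(np.load('pics/es.png.npz'))
for c,n,g0 in((T,(130,261),(96,253)),(S,(369,197),(393,216))):
  r,g,d=masks(c)
  for m,k in((r,n),(g,g0)):
    a,u=cen(m,k,12);print(a,u.round(1),bydepth(c,*u).round(4))
b=cv2.imread('pics/top1.png').astype(int);a=cv2.imread('pics/t9.png').astype(int)
D=np.abs(a-b).max(2)>50; n,l,st,ce=cv2.connectedComponentsWithStats(D.astype(np.uint8))
print([st[i].tolist() for i in range(1,n) if st[i,4]>10])
E
```

```text
10.85 [0.4669 0.0637 0.0244] [-1.4 -0.3 -0. ]
tip [0.4663 0.0635 0.0525] tool shift [ 0.0003 -0.0004 -0.0005]
241 [0.4646 0.0641 0.03  ]
243 [0.4765 0.0694 0.0589]
244 [0.4767 0.0695 0.0603]
246 [0.4764 0.0693 0.0618]
150 [129.6 261.1] [0.4446 0.2679 0.0764]
81 [ 94.7 252.7] [0.4631 0.3536 0.0748]
90 [368.2 197.9] [0.4519 0.2722 0.0797]
48 [393.2 214.9] [0.462  0.3569 0.0664]
[[0, 234, 242, 150, 15513], [120, 257, 6, 13, 29], [235, 353, 161, 31, 2343], [496, 373, 16, 11, 127], [224, 380, 4, 4, 12]]
```

View pics/esc.png

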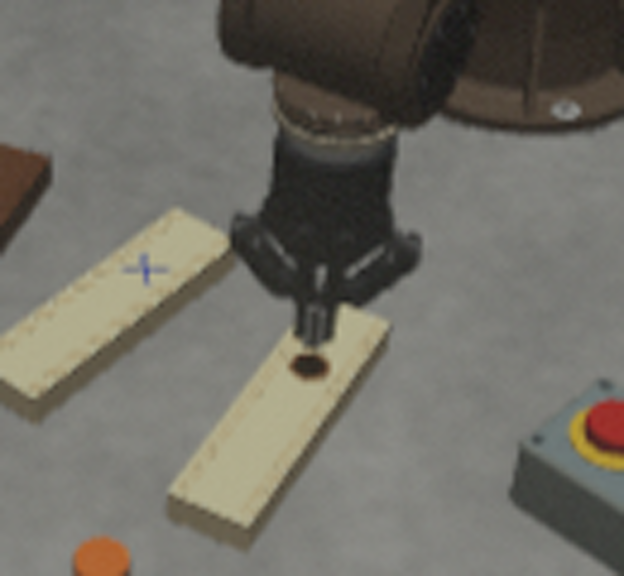

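```bash
python3 -c "
from workcell import arm
print(arm.hand_in())"
```

```text
the job is handed in; nothing more can be done
None
```

I pressed the red stop button fully down, then held the shut fingertips straight above the knot for about 3 s. I handed the job in at about 11 s, still pointing and touching nothing.

- **Stop button:** The hard stop showed at about 28 N. Afterwards most camera readings put its top at 0.076–0.077 m, 10 mm down. The last scene picture gave 0.080 m, but single-pixel depth is noisy there.
- **Start button:** The fingers never came near it. Its height read 0.070–0.071 m after the press. The last two depth readings were noisier, at 0.075 and 0.066 m, but its position in the image was unchanged.
- **Fingertip height, a disagreement:** The reported tool point (TCP) does not match the real fingertips. Contact with the button put the tips 28 mm above it, and the cameras put their visible edge about 33 mm above it. I went by contact and the cameras, so the tips were about 24–29 mm over the wood and within 1 mm of the knot centre. The reported TCP height of 0.024 m would be below the board top, but the force stayed near zero throughout the hold.
- **Boards and other items:** Comparing the top view before and after showed change only at the arm and the red button. The arm hides the bottom-left of that view, but the scene view shows the knot board and the crossed board where they were.

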